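Draw the inspection torch and hold it on the lens

TASK

Check the lens for scratches: draw the torch with the yellow cap straight up out of the wooden holder, turn it so that its lamp end points square at the middle of the lens in the tilted black frame, with the lamp about 5 cm in front of the glass, and finish while still holding it there, raised and steady in the gripper (do not put it back or let go). Do not touch the lens or its stand, and leave the other two torches and everything lying about where they are.

Things in the scene. Friction and masses are not known exactly. Their poses are not given: they have to be found in the camera images.
- torch: Round aluminium torch, 153 mm long, 0.09 kg, YELLOW tail cap and head ring. Stands lamp down in any of the holder's sockets. Origin: centre of the lamp face; z axis from lamp to tail. Along z: head 26 mm in diameter to 34 mm, barrel 22 mm in diameter to 128 mm, cap 23 mm in diameter to 150 mm, rubber switch to 153 mm. Grasp the upper barrel.
- uv_torch: bench torch of the same shape as torch but with a BLUE tail cap and head ring; a bystander, stands in another socket of the holder. Origin and axes as for torch.
- red_torch: bench torch of the same shape as torch but with a RED tail cap and head ring; a bystander, stands in another socket of the holder. Origin and axes as for torch.
- holder: Fixed wooden block, 70 x 220 x 54 mm (x, y, z), origin at the centre of its underside. Three square sockets, 30 mm wide, 44 mm deep (floor 10 mm above the bench), in a row along its y axis at y = -70, 0 and +70 mm. Torches rise 109 mm above its top. Along the block's x axis there is free room for fingers on both sides of each torch.
- lens_stand: Fixed lens stand: dark round steel base 100 mm in diameter, 10 mm thick; two uprights 84 mm apart along its y axis, 98 mm high, with brass nuts (108 mm over the nuts), the lens frame pivoted between them. Origin at the centre of its underside; its front, to which the lens leans, is -x.
- lens_face (a point): Centre of the front face of the clear lens (59 mm in diameter, in a black ring 69 mm in outer diameter, 9 mm thick), about 88 mm above the bench. Its z axis is the lens normal, pointing out of the glass upward and to the front of the stand; its y axis is parallel to the frame's pivot.
- lens_frame (a joint): Tilt of the lens frame in rad: 0 is lens level (normal straight up), growing as it leans to face the stand's front; starts at 0.5 to 0.75 and stays put by friction.
- tape_roll: Roll of cream tape, 70 mm in diameter, 19 mm high. A bystander lying on the bench; origin at the centre of its underside.
- brush: Dust brush with a wooden handle, 163 mm long. A bystander lying on the bench; origin at the centre of its underside.
- part_tin: Round tin with a dark green lid, 67 mm in diameter, 32 mm high. A bystander lying on the bench; origin at the centre of its underside.

How it is judged:
On the way:
1. the yellow-capped torch is drawn clear above the holder, held in the gripper (height (world z) of torch above 0.065 m and contact force between torch and the fingers above 1 N and contact force between torch and holder below 0.05 N), for 0.1 s.
At the end, for the whole second after the job is handed in: The yellow-capped torch is at rest in the fingers alone, lamp over 90 mm above the bench, 30 to 75 mm in front of the lens face, within 15 mm of the lens axis along the lens's x and y, lamp end toward the lens, parallel to the lens normal within 0.2 rad (contact force between torch and the fingers above 1 N and contact force between torch and holder below 0.05 N and z of torch in the frame of lens_face between 0.03 and 0.075 m and x of torch in the frame of lens_face between -0.015 and 0.015 m and y of torch in the frame of lens_face between -0.015 and 0.015 m and angle between the z axis of torch and the z axis of lens_face, either way round below 0.2 rad and angle between torch's own z axis and vertical below 1.2 rad and height (world z) of torch above 0.09 m and linear speed of torch below 0.02 m/s and angular speed of torch below 0.15 rad/s); the arm keeps its last pose, push and grip.
It fails at once if the lens or its stand is touched by the torch or the robot (contact force between any of torch, the arm, the fingers and lens_stand above 0.5 N or distance of lens_face from where it was at the start of the episode above 0.005 m).
It fails at once if another torch or a bystander is moved by more than 25 mm (distance of any of uv_torch, red_torch, tape_roll, brush, part_tin from where it was at the start of the episode above 0.025 m).
It also fails if it takes over 30 s, if anything falls off the work surface, if the arm or the gripper's body presses on something with over 40 N, if the wrist force passes 120 N, or if a joint passes its speed limit or range.

ROBOT

A 6-joint arm with a two-finger parallel gripper is mounted at the origin on a cart in front of the work surface, level with it; the furniture and walls round the work are solid. World frame = base frame: x ahead of the robot, y to its left, z up, the work surface at z = 0. Lengths are in m, angles in rad, forces in N, time in s.
With the tool pointing down it reaches from about 0.25 to 0.8 m from the base axis. Payload 3.9 kg.
Tool frame: the origin (TCP) lies at the very end of the fingers, on their centre line; the grasp point (between the pads) lies 19 mm behind it; y points along the fingers, z is the direction in which the jaws open and shut, and the axes are right-handed (so a half turn about y gives the same grasp; the last joint's range is limited). The gripper opens to 85 mm and grips with 20 to 120 N. Pads are 22 mm wide; open, the fingers measure 114 mm over their backs; the gripper's body (76 mm by 85 mm) begins 54 mm behind the grasp point. The pads swing forward as they close: fully open they stand 13 mm farther back than shut.
Start: joints at [-1.133, 0.26, -0.138, 1.173, 0, 1.571], TCP at [0.223, -0.475, 0.231] pointing down, gripper open.
Joint ranges: [-2.78, 2.78], [-0.83, 1.72], [-1.28, 1.37], [-1.9, 2.12], [-1.57, 1.48], [-3.14, 3.14]. Speed limits (rad/s): [2.57, 2.57, 3.14, 3.14, 3.14, 3.14].

INTERFACE

Orientations are given as a unit quaternion [x, y, z, w].
In Python, from workcell import bot gives the robot as it stands.
- The arm moves only by the tool play_rows, never from a script. Its argument "steps" is text: rows parted by semicolons, each of 6 numbers parted by spaces: the shift along the tool's x, y, z in m, then the turn, a rotation vector about the tool's x, y, z in rad. In form: x y z wx wy wz; .... A call has 1 to 8 rows; each row shifts and turns the commanded pose from where the row before left it, along the tool's axes as they then stand; what a row does not reach is not made up. A row lasts 1/10 s, in which the tool goes at most 50 mm and 8.59 degrees, less where a joint would pass 70% of its speed; a pose out of reach is approached as far as the arm can. A call with a gripper value outside its range is refused whole. "jaw" is the closure, from 0 (fully open) to 1 (shut), set as the call begins (left out, the last holds). The fingers move at their own pace and stop on an object; "squeeze" is the grip in N (left out, the last holds). Time passes only in rows, so rows that do not move let the fingers close. It gives the time, the measured TCP pose, the force and the opening at its end, in the units of the state.
- bot.get_obs(): the state, without advancing time (a new reading comes with each control period).
- bot.camera(name): name is "side" or "top" or "wrist"; returns the picture (420x560x3 uint8, blue, green, red); there is no depth.
- bot.camera_info(name): a dict with "camera_matrix" (3x3 intrinsics, pixels), "rvec" (rotation vector, rad) and "tvec" (3), from world to camera coordinates, as OpenCV has them. Camera axes: x right, y down, z forward; pixel columns grow to the right and rows downward; lengths in m; the calibration is good to about 2 mm. The wrist camera is an equidistant fisheye: a pixel r from the principal point sees the ray r / f radians off the axis. A picture is of the moment at which its call begins: read the wrist's pose just before it. camera_info takes no time and is no camera call; for the wrist camera it gives the pose at the moment of the call.
- bot.finish_job(): hands the job in, once; it reports no verdict.
The state is a dict: "time_s": time; "joints": joint angles; "dq": joint speeds; "tau": joint torques, N m; "tcp_pos": TCP position; "eef_rot": TCP orientation; "wrist_force": force on the tool from outside, world axes, zero at the start; "wrist_torque": the same for the moment, N m; "width": opening from 0.0 (shut) to 1.0 (fully open).
Only numpy, scipy, OpenCV 4.12 (cv2) and the standard library are available. Lean on these libraries where they do the work, as an engineer would, in place of code of your own. Each camera call takes 0.05 s, during which the arm holds its last target. There are 200 camera calls.

## Working session

There is one attempt and no reset: what is moved stays moved. The work goes in short steps, Python scripts to look and compute and a tool call to move; the robot and the scene stay as the last step left them, time stands still between calls to the robot, and variables do not carry over. Pictures are saved under pics/ and viewed, about 8 in all and at most 12, crops included, and the job is handed in when it is done.

Besides the shell and the picture viewer there is one more tool, called after "Request:" by a JSON object that holds its "op" and its "data", one argument or row to a line. play_rows: Moves the arm, as the interface text tells. Its arguments: {"type":"object","properties":{"steps":{"type":"string"},"jaw":{"type":"number"},"squeeze":{"type":"number"}},"required":["steps"]}

```bash
ls; mkdir -p pics
python3 - <<'E'
from workcell import bot
import cv2
print(bot.get_obs())
for n in("side","top"):
    i=bot.camera_info(n);print(n,i)
    cv2.imwrite(f"pics/{n}0.png",bot.camera(n))
E
```

```text
pics
{'time_s': 0.0, 'joints': array([-1.13295858e+00,  2.60675069e-01, -1.39405024e-01,  1.17267567e+00,
       -1.12555608e-05,  1.57077648e+00]), 'dq': array([ 0.00039746, -0.00101453,  0.00089036, -0.00047213, -0.00053907,
        0.00025102]), 'tau': array([ 2.72014204e-04, -4.05675960e+01,  2.53925979e+01,  1.87069672e-02,
        8.45949785e-05, -9.92351715e-06]), 'tcp_pos': array([ 0.22229528, -0.47485461,  0.23045598]), 'eef_rot': array([-0.15372662,  0.69090364, -0.68955291,  0.15341796]), 'wrist_force': array([ 0.6632863 ,  0.25761017, -0.28248742]), 'wrist_torque': array([-0.01867185,  0.01086881,  0.02867006]), 'width': 0.9961214846931276}
side {'camera_matrix': array([[393.93749012,   0.        , 282.63309888],
       [  0.        , 393.93749012, 211.45339801],
       [  0.        ,   0.        ,   1.        ]]), 'rvec': array([ 0.45451894, -2.58634493,  1.40745082]), 'tvec': array([0.53555385, 0.13297151, 0.89998142])}
top {'camera_matrix': array([[464.95275854,   0.        , 282.30960244],
       [  0.        , 464.95275854, 214.03746778],
       [  0.        ,   0.        ,   1.        ]]), 'rvec': array([ 2.18048282, -2.20805948,  0.07456074]), 'tvec': array([0.05994722, 0.55972333, 1.19364836])}
```

View pics/side0.png

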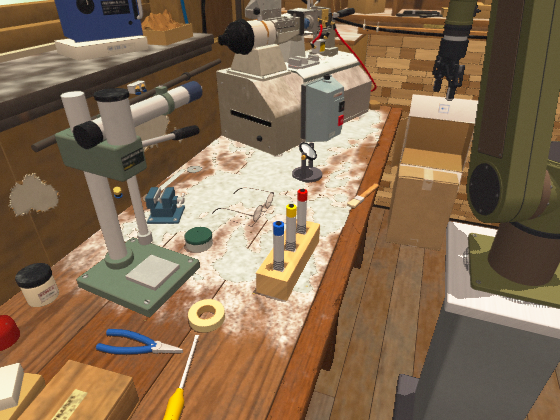

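View pics/top0.png

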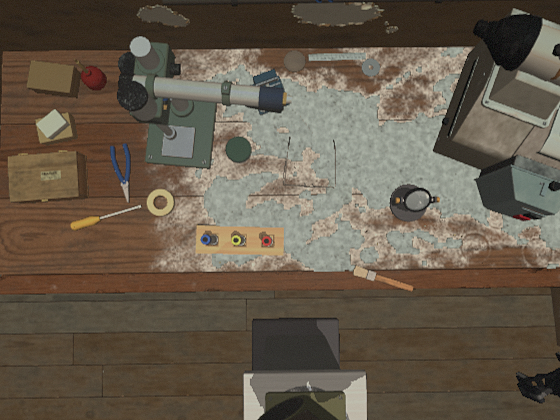

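The side view shows the blue, yellow and red torches in the holder at about (279,228), (291,212) and (302,195), with the lens stand at about (307,165). In the top view the yellow cap is near (237,239) and the lens near (418,199). Next come enlarged crops.

Run:
```python
import cv2,numpy as np
s=cv2.imread("pics/side0.png");t=cv2.imread("pics/top0.png")
def crop(im,x,y,w,h,k):
    return cv2.resize(im[y:y+h,x:x+w],None,fx=k,fy=k,interpolation=cv2.INTER_CUBIC)
a=crop(s,282,134,50,50,6);b=crop(t,385,175,60,50,6)
c=crop(s,250,185,80,115,4)[:300]  # 320x300
d=crop(t,190,215,100,50,4)
W=np.zeros((600,760,3),np.uint8)
W[:300,:300]=a;W[:300,310:670]=b;W[300:,:320]=c;W[310:510,330:730]=d
cv2.imwrite("pics/crop.png",W)
```

```text
(no output)
```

View pics/crop.png

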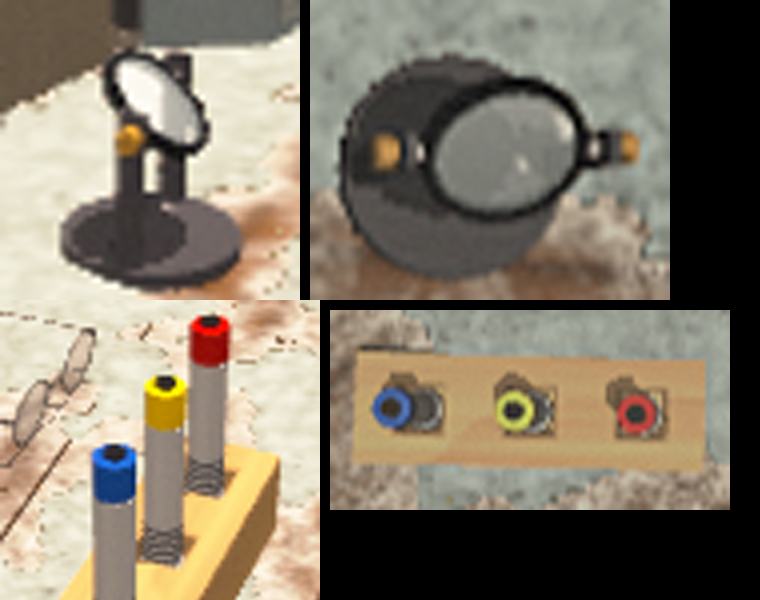

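```bash
cat > h.py <<'E'
from workcell import bot
import cv2,numpy as np
from scipy.spatial.transform import Rotation as R
I={n:bot.camera_info(n) for n in("side","top")}
def P(n):
    i=I[n];return i["camera_matrix"]@np.c_[cv2.Rodrigues(i["rvec"])[0],i["tvec"]]
def tri(top,side):
    X=cv2.triangulatePoints(P("top"),P("side"),np.array(top,float),np.array(side,float));X=(X[:3]/X[3])[:,0]
    return X
def proj(n,X): 
    i=I[n];return cv2.projectPoints(np.array(X,float).reshape(-1,3),i["rvec"],i["tvec"],i["camera_matrix"],None)[0][:,0]
def atz(n,uv,z):
    i=I[n];r=cv2.Rodrigues(i["rvec"])[0];c=-r.T@i["tvec"];d=r.T@np.linalg.inv(i["camera_matrix"])@np.array([*uv,1.]);return c+d*(z-c[2])/d[2]
E
python3 - <<'E'
from h import *
np.set_printoptions(precision=4,suppress=True)
y=tri((235.75,240.25),(291.75,205.75));print("yellow tail",y)
print("lens",tri((418,199.7),(308.2,151)),"nutL",tri((397.7,200.3),(303.7,157)))
print("nuts z.1",atz("top",(397.7,200.3),.1),atz("top",(438,199.5),.1))
print("base",atz("top",(408.7,202.8),.01),atz("side",(307.2,174),.01))
for u in [(357,350),(705,360),(703,470),(354,462)]: print("holder",atz("top",(190+(u[0]-330)/4,215+(u[1]-310)/4),.054))
for u in [(392,409),(513,411),(637,414)]: print("caps",atz("top",(190+(u[0]-330)/4,215+(u[1]-310)/4),.163))
print("brush",atz("top",(355,270),.01),atz("top",(413,290),.01))
# ring fit
from scipy.optimize import least_squares
i=bot.camera_info("wrist");print(i)
E
```

```text
yellow tail [0.4925 0.1609 0.1609]
lens [ 0.5869 -0.2822  0.0837] nutL [ 0.5859 -0.2315  0.0853]
nuts z.1 [ 0.5854 -0.2275  0.1   ] [ 0.5862 -0.3259  0.1   ]
base [ 0.5863 -0.2795  0.01  ] [ 0.5818 -0.2679  0.01  ]
holder [0.5332 0.2688 0.054 ]
holder [0.5242 0.05   0.054 ]
holder [0.4552 0.0522 0.054 ]
holder [0.463  0.2708 0.054 ]
caps [0.4951 0.2298 0.163 ]
caps [0.4931 0.1609 0.163 ]
caps [0.4905 0.0903 0.163 ]
brush [ 0.4127 -0.1344  0.01  ] [ 0.359 -0.284  0.01 ]
{'camera_matrix': array([[325.1923,   0.    , 275.8654],
       [  0.    , 325.1923, 211.3526],
       [  0.    ,   0.    ,   1.    ]]), 'rvec': array([-2.4513,  1.5587,  0.2165]), 'tvec': array([-0.5248, -0.0354,  0.3776])}
```

```bash
cat >> h.py <<'E'
np.set_printoptions(precision=4,suppress=True)
def pose(): 
    o=bot.get_obs();return o["tcp_pos"],R.from_quat(o["eef_rot"]),o
def plan(p1,R1,n):
    """rows for a straight path from the present pose to p1,R1"""
    p,r,o=pose();w=(r.inv()*R1).as_rotvec()
    for k in range(n):
        rk=r*R.from_rotvec(w*k/n)
        print(" ".join(f"{v:.3f}" for v in [*rk.inv().apply((p1-p)/n),*(w/n)]),end="; ")
    print("\ntotal",np.linalg.norm(p1-p),np.linalg.norm(w),o["joints"])
def tool(y,z): return R.from_matrix(np.c_[np.cross(y,z),y,z])
E
python3 - <<'E'
from h import *
p,r,o=pose();print(r.as_matrix())
i=bot.camera_info("wrist");rc=cv2.Rodrigues(i["rvec"])[0];c=-rc.T@i["tvec"]
print("cam in tool",r.inv().apply(c-p),"axes",r.inv().as_matrix()@rc.T)
for s in(1,-1):
  z=s*np.array([1,-.036,0]);z/=np.linalg.norm(z)
  plan(np.array([.44,-.28,.36]),tool(np.array([0,0,-1.]),z),8)
E
```

```text
[[-0.9057 -0.0007  0.4239]
 [-0.4239  0.0016 -0.9057]
 [-0.     -1.     -0.0018]]
cam in tool [-0.0676 -0.1415  0.001 ] axes [[ 0.      0.9631  0.2692]
 [ 0.0004 -0.2692  0.9631]
 [ 1.      0.0001 -0.0004]]
-0.035 -0.016 -0.011 0.000 -0.137 -0.000; -0.036 -0.016 -0.006 0.000 -0.137 -0.000; -0.037 -0.016 -0.001 0.000 -0.137 -0.000; -0.036 -0.016 0.004 0.000 -0.137 -0.000; -0.035 -0.016 0.009 0.000 -0.137 -0.000; -0.034 -0.016 0.014 0.000 -0.137 -0.000; -0.032 -0.016 0.018 0.000 -0.137 -0.000; -0.029 -0.016 0.023 0.000 -0.137 -0.000; 
total 0.319607438638858 1.0970519184779959 [-1.133   0.2606 -0.1393  1.1727  0.      1.5708]
-0.035 -0.016 -0.011 0.000 0.256 0.000; -0.031 -0.016 -0.019 0.000 0.256 0.000; -0.025 -0.016 -0.026 0.000 0.256 0.000; -0.018 -0.016 -0.032 0.000 0.256 0.000; -0.009 -0.016 -0.035 0.000 0.256 0.000; -0.000 -0.016 -0.037 0.000 0.256 0.000; 0.009 -0.016 -0.035 0.000 0.256 0.000; 0.018 -0.016 -0.032 0.000 0.256 0.000; 
total 0.319607438638858 2.0445424756836736 [-1.133   0.2606 -0.1393  1.1727  0.      1.5708]
```

Request:
{"op": "play_rows", "data": {
  "steps": "-0.035 -0.016 -0.011 0 -0.137 0; -0.036 -0.016 -0.006 0 -0.137 0; -0.037 -0.016 -0.001 0 -0.137 0; -0.036 -0.016 0.004 0 -0.137 0; -0.035 -0.016 0.009 0 -0.137 0; -0.034 -0.016 0.014 0 -0.137 0; -0.032 -0.016 0.018 0 -0.137 0; -0.029 -0.016 0.023 0 -0.137 0",
  "jaw": 0
}}

```text
time_s: 0.9
tcp_pos: [0.4401, -0.2771, 0.3596]
eef_rot: [-0.492, 0.508, -0.508, 0.492]
wrist_force: [0.7, -0.8, -0.3]
width: 0.997
```

Request:
{"op": "play_rows", "data": {
  "steps": "0 0 0 0 0 0; 0 0 0 0 0 0"
}}

```text
time_s: 1.1
tcp_pos: [0.4399, -0.278, 0.359]
eef_rot: [-0.491, 0.509, -0.509, 0.491]
wrist_force: [0.6, 0.3, -0.1]
width: 1.001
```

Run:
```python
from h import *
import json
i=bot.camera_info("wrist");im=bot.camera("wrist")
cv2.imwrite("pics/w1.png",im);json.dump({k:np.asarray(v).tolist() for k,v in i.items()},open("w1.json","w"))
p,r,o=pose();print(p,r.as_matrix(),o["joints"])
def fish(X):
    return cv2.fisheye.projectPoints(np.array(X,float).reshape(1,-1,3),i["rvec"],i["tvec"],i["camera_matrix"],np.zeros(4))[0][0]
u=fish([.587,-.282,.086])[0];print(u)
x,y=int(u[0])-50,int(u[1])-50;x=max(x,0);y=max(y,0)
cv2.imwrite("pics/w1c.png",cv2.resize(im[y:y+100,x:x+100],None,fx=6,fy=6,interpolation=cv2.INTER_CUBIC));print(x,y)
```

```text
[ 0.4391 -0.2784  0.3586] [[-0.0375 -0.0015  0.9993]
 [-0.9993  0.0003 -0.0375]
 [-0.0002 -1.     -0.0015]] [-0.5648  0.2331  0.1539  1.4929 -0.0006  1.0435]
[386.1385 175.3605]
336 125
```

View pics/w1c.png

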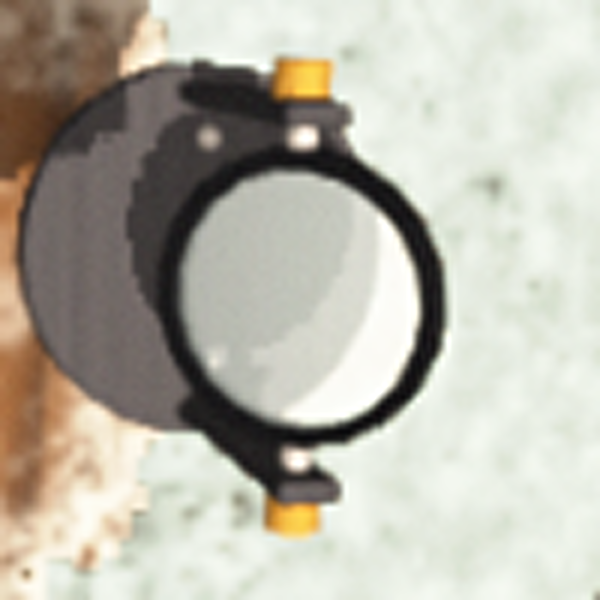

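```bash
cat > fit.py <<'E'
from h import *
import json
from scipy.optimize import least_squares
from scipy.spatial import cKDTree
i=json.load(open("w1.json"));i={k:np.array(v) for k,v in i.items()}
def fish(X): return cv2.fisheye.projectPoints(np.array(X,float).reshape(1,-1,3),i["rvec"],i["tvec"],i["camera_matrix"],np.zeros(4))[0][0]
obs={}
for n,f,seed in(("w","w1",(386,175)),("top","top0",(417,200)),("side","side0",(308,151))):
    k=8;x,y=seed[0]-40,seed[1]-40
    g=cv2.cvtColor(cv2.imread(f"pics/{f}.png"),cv2.COLOR_BGR2GRAY)[y:y+80,x:x+80]
    g=cv2.resize(g,None,fx=k,fy=k,interpolation=cv2.INTER_CUBIC)
    m=(g>85).astype(np.uint8);_,l=cv2.connectedComponents(m);q=(l==l[40*k,40*k]).astype(np.uint8)
    c=max(cv2.findContours(q,cv2.RETR_EXTERNAL,cv2.CHAIN_APPROX_NONE)[0],key=cv2.contourArea)
    h=c[:,0]
    obs[n]=(h[::8]+.5)/k-.5+[x,y];print(n,q.sum()/k/k,cv2.fitEllipse(obs[n].astype(np.float32)))
T=np.linspace(0,2*np.pi,720)
nuts=np.array([[386.5,138],[384.8,211.3]])
def frame(v):
    cy,sy=np.cos(v[3]),np.sin(v[3]);n=np.array([-np.sin(v[4])*cy,-np.sin(v[4])*sy,np.cos(v[4])]);b=np.array([-sy,cy,0]);return n,b,np.cross(b,n)
def model(n,v,r=.0295):
    nn,b,a=frame(v);X=v[:3]+r*(np.outer(np.cos(T),a)+np.outer(np.sin(T),b));return fish(X) if n=="w" else proj(n,X)
def res(v,names):
    out=[]
    for n in names: 
        o=obs[n];out.append(cKDTree(model(n,v)).query(o)[0]/np.sqrt(len(o)))
    return np.concatenate(out)
for names in(("w","top","side"),("w","top"),("w","side"),("w",)):
    s=least_squares(res,[.58,-.28,.088,0,.6],args=(names,),x_scale=[.01,.01,.01,.1,.1],diff_step=1e-4)
    print(names,s.x,np.sqrt(2*s.cost))
def atw(u,z):
    r=cv2.Rodrigues(i["rvec"])[0];c=-r.T@i["tvec"];q=cv2.fisheye.undistortPoints(np.array(u,float).reshape(1,1,2),i["camera_matrix"],np.zeros(4))[0,0];d=r.T@np.array([*q,1]);return c+d*(z-c[2])/d[2]
A,B=atw(nuts[0],.088),atw(nuts[1],.088);print("nuts",A,B,"yaw",np.arctan2(-(A-B)[0],(A-B)[1]))
E
python3 fit.py
```

```text
w 1369.875 ((385.6061706542969, 174.3911895751953), (39.709800720214844, 43.68548583984375), 156.50970458984375)
top 346.546875 ((417.1751708984375, 199.83961486816406), (18.193214416503906, 24.007427215576172), 68.30685424804688)
side 127.828125 ((307.9600830078125, 150.14134216308594), (9.159966468811035, 18.064821243286133), 135.32650756835938)
('w', 'top', 'side') [ 0.5858 -0.2806  0.086   0.0393  0.7092] 0.8304753667079223
('w', 'top') [ 0.5874 -0.2817  0.0804  0.05    0.696 ] 0.4636041255397433
('w', 'side') [ 0.5854 -0.2809  0.0866  0.0399  0.6906] 0.44307323172050656
('w',) [ 0.5864 -0.2814  0.0836  0.0541  0.6792] 0.13441750895493895
nuts [ 0.5859 -0.2318  0.088 ] [ 0.5866 -0.3314  0.088 ] yaw 0.0075623575537837546
```

Run:
```python
from h import *
z=np.array([1,-.036,0]);z/=np.linalg.norm(z)
plan(np.array([.493,.161,.24]),tool(np.array([0,0,-1.]),z),11)
```

```text
-0.040 0.011 0.003 0.000 -0.000 -0.000; -0.040 0.011 0.003 0.000 -0.000 -0.000; -0.040 0.011 0.003 0.000 -0.000 -0.000; -0.040 0.011 0.003 0.000 -0.000 -0.000; -0.040 0.011 0.003 0.000 -0.000 -0.000; -0.040 0.011 0.003 0.000 -0.000 -0.000; -0.040 0.011 0.003 0.000 -0.000 -0.000; -0.040 0.011 0.003 0.000 -0.000 -0.000; -0.040 0.011 0.003 0.000 -0.000 -0.000; -0.040 0.011 0.003 0.000 -0.000 -0.000; -0.040 0.011 0.003 0.000 -0.000 -0.000; 
total 0.4583368917994157 0.002145190685026903 [-0.5648  0.2331  0.1539  1.4929 -0.0006  1.0435]
```

Request:
{"op": "play_rows", "data": {
  "steps": "-0.04 0 0.003 0 0 0; -0.04 0 0.003 0 0 0; -0.04 0.005 0.003 0 0 0; -0.04 0.01 0.003 0 0 0; -0.04 0.014 0.003 0 0 0; -0.04 0.014 0.003 0 0 0; -0.04 0.014 0.003 0 0 0; -0.04 0.014 0.003 0 0 0"
}}

```text
time_s: 1.95
tcp_pos: [0.4743, 0.0405, 0.287]
eef_rot: [-0.49, 0.51, -0.51, 0.489]
wrist_force: [-0.3, -0.3, -0.2]
width: 1.0
```

Request:
{"op": "play_rows", "data": {
  "steps": "-0.04 0.014 0.003 0 0 0; -0.04 0.014 0.003 0 0 0; -0.04 0.02 0.003 0 0 0; 0 0 0 0 0 0; 0 0 0 0 0 0"
}}

```text
time_s: 2.45
tcp_pos: [0.4877, 0.159, 0.239]
eef_rot: [-0.492, 0.51, -0.509, 0.489]
wrist_force: [-0.2, -1.2, -0.2]
width: 0.997
```

Run:
```python
from h import *
i=bot.camera_info("wrist");im=bot.camera("wrist");cv2.imwrite("pics/w2.png",im)
p,r,o=pose();print(p,r.as_matrix(),o["joints"])
z=np.array([1,-.036,0]);z/=np.linalg.norm(z)
plan(np.array([.493,.161,.106]),tool(np.array([0,0,-1.]),z),5)
for X in([.493,.161,.163],[.493,.161,.054]): print(cv2.fisheye.projectPoints(np.array(X).reshape(1,1,3),i["rvec"],i["tvec"],i["camera_matrix"],np.zeros(4))[0][0])
```

```text
[0.4882 0.1585 0.2398] [[-0.0387 -0.0016  0.9993]
 [-0.9993 -0.0013 -0.0387]
 [ 0.0014 -1.     -0.0015]] [ 0.3144  0.2379 -0.1459  1.189  -0.0008  1.9239]
-0.001 0.027 0.001 0.000 -0.001 0.000; -0.001 0.027 0.001 0.000 -0.001 0.000; -0.001 0.027 0.001 0.000 -0.001 0.000; -0.001 0.027 0.001 0.000 -0.001 0.000; -0.001 0.027 0.001 0.000 -0.001 0.000; 
total 0.1339571902191929 0.0033991918003037627 [ 0.3144  0.2379 -0.1459  1.189  -0.0008  1.9239]
[[283.8719 216.7709]]
[[281.688  186.1973]]
```

View pics/w2.png

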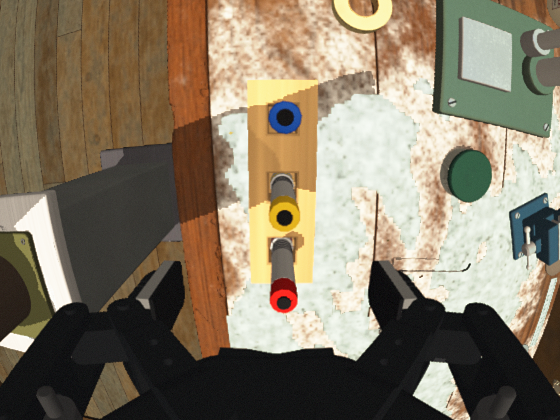

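The wrist view puts the yellow cap at (284,217), exactly where I predicted it. I'll descend and grip.

Request:
{"op": "play_rows", "data": {
  "steps": "-0.002 0.02 0.005 0 0 0; 0 0.03 0 0 0 0; 0 0.03 0 0 0 0; 0 0.03 0 0 0 0; 0 0.024 0 0 0 0; 0 0 0 0 0 0; 0 0 0 0 0 0"
}}

```text
time_s: 3.2
tcp_pos: [0.4941, 0.1604, 0.1071]
eef_rot: [0.49, -0.51, 0.51, -0.49]
wrist_force: [0.1, 0.4, 0.8]
width: 1.002
```

Request:
{"op": "play_rows", "data": {
  "steps": "0 0 0 0 0 0; 0 0 0 0 0 0; 0 0 0 0 0 0; 0 0 0 0 0 0; 0 0 0 0 0 0; 0 0 0 0 0 0; 0 0 0 0 0 0; 0 0 0 0 0 0",
  "jaw": 1,
  "squeeze": 50
}}

```text
time_s: 4.0
tcp_pos: [0.4939, 0.1621, 0.1069]
eef_rot: [0.491, -0.509, 0.509, -0.491]
wrist_force: [-0.9, 0.1, 6.0]
width: 0.25
```

Request:
{"op": "play_rows", "data": {
  "steps": "0 -0.01 0 0 0 0; 0 -0.02 0 0 0 0; 0 -0.02 0 0 0 0; 0 -0.02 0 0 0 0; 0 -0.025 0 0 0 0; 0 -0.025 0 0 0 0; 0 -0.03 0 0 0 0; 0 -0.03 0 0 0 0"
}}

```text
time_s: 4.8
tcp_pos: [0.4933, 0.1617, 0.2875]
eef_rot: [-0.491, 0.509, -0.509, 0.49]
wrist_force: [1.3, -0.3, -0.4]
width: 0.246
```

Request:
{"op": "play_rows", "data": {
  "steps": "0 0 0 0 0 0; 0 0 0 0 0 0"
}}

```text
time_s: 5.0
tcp_pos: [0.4941, 0.162, 0.2868]
eef_rot: [0.49, -0.509, 0.509, -0.491]
wrist_force: [-0.2, 0.9, -2.6]
width: 0.253
```

Run:
```python
from h import *
a=bot.camera("side");b=bot.camera("top")
p,r,o=pose();print(p,r.as_matrix(),o["joints"],o["width"],o["wrist_force"])
g=p-.019*r.as_matrix()[:,1]
tail=g+[0,0,.038];lamp=g-[0,0,.115]
us=proj("side",[tail,lamp]);ut=proj("top",[tail,lamp]);print(us,ut)
def crop(im,u,w,h,k):
    x,y=int(max(0,u[0]-w//2)),int(max(0,u[1]-h//2));print(x,y);return cv2.resize(im[y:y+h,x:x+w],None,fx=k,fy=k,interpolation=cv2.INTER_CUBIC)
W=np.hstack([crop(a,us.mean(0),100,150,4),crop(b,ut.mean(0),100,150,4)]);cv2.imwrite("pics/lift.png",W)
# path: lens target
n=np.array([-np.sin(.69)*np.cos(.025),-np.sin(.69)*np.sin(.025),np.cos(.69)]);L=np.array([.586,-.281,.087])
T=L+n*(.05+.115-.019);print("TCP target",T,"y",-n)
```

```text
[0.4931 0.1616 0.2851] [[-0.037  -0.0022  0.9993]
 [-0.9993 -0.0007 -0.037 ]
 [ 0.0008 -1.     -0.0022]] [ 0.3168  0.2344 -0.033   1.3057 -0.      1.9245] 0.24767872366050117 [ 0.7938  0.0005 -1.5955]
[[292.3425 122.5704]
 [291.1223 194.2234]] [[226.5909 239.8394]
 [234.3371 240.1893]]
241 83
180 165
TCP target [ 0.4931 -0.2833  0.1996] y [ 0.6363  0.0159 -0.7712]
```

View pics/lift.png

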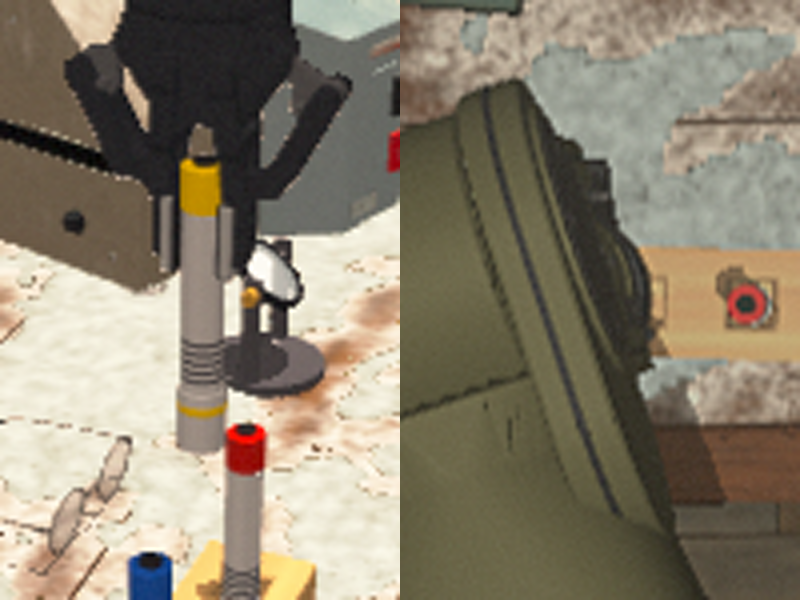

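```bash
cat > tgt.py <<'E'
from h import *
n=np.array([-np.sin(.69)*np.cos(.025),-np.sin(.69)*np.sin(.025),np.cos(.69)]);L=np.array([.586,-.281,.087])
def target(d):
    z=np.array([1,-.0,0]);z=z-n*(z@n);z/=np.linalg.norm(z)
    return L+n*(d+.096),tool(-n,z)
E
python3 - <<'E'
from tgt import *
p,r=target(.11);print(p)
plan(p,r,14)
E
```

```text
[ 0.4549 -0.2843  0.2459]
0.032 0.003 -0.002 0.049 -0.002 0.002; 0.032 0.003 -0.002 0.049 -0.002 0.002; 0.032 0.003 -0.002 0.049 -0.002 0.002; 0.032 0.002 -0.002 0.049 -0.002 0.002; 0.032 0.002 -0.002 0.049 -0.002 0.002; 0.032 0.002 -0.002 0.049 -0.002 0.002; 0.032 0.002 -0.003 0.049 -0.002 0.002; 0.032 0.002 -0.003 0.049 -0.002 0.002; 0.032 0.001 -0.003 0.049 -0.002 0.002; 0.032 0.001 -0.003 0.049 -0.002 0.002; 0.032 0.001 -0.003 0.049 -0.002 0.002; 0.032 0.001 -0.003 0.049 -0.002 0.002; 0.032 0.000 -0.003 0.049 -0.002 0.002; 0.032 0.000 -0.003 0.049 -0.002 0.002; 
total 0.4492335719295403 0.6928017730777489 [ 0.3168  0.2344 -0.033   1.3057 -0.      1.9245]
```

Request:
{"op": "play_rows", "data": {
  "steps": "0.02 -0.005 -0.002 0 0 0; 0.032 -0.005 -0.002 0.049 0 0; 0.032 -0.002 -0.002 0.049 0 0; 0.032 0 -0.002 0.049 0 0; 0.032 0 -0.002 0.049 0 0; 0.032 0 -0.002 0.049 0 0; 0.032 0 -0.003 0.049 0 0; 0.032 0 -0.003 0.049 0 0"
}}

```text
time_s: 5.9
tcp_pos: [0.4654, -0.0822, 0.2939]
eef_rot: [0.4, -0.415, 0.588, -0.567]
wrist_force: [-0.1, -0.4, -0.8]
width: 0.251
```

Run:
```python
from tgt import *
p,r=target(.11);print(pose()[0])
plan(p,r,8)
```

```text
[ 0.4654 -0.0822  0.2939]
0.025 0.006 -0.002 0.043 -0.003 0.005; 0.025 0.005 -0.003 0.043 -0.003 0.005; 0.025 0.005 -0.003 0.043 -0.003 0.005; 0.025 0.005 -0.003 0.043 -0.003 0.005; 0.025 0.005 -0.004 0.043 -0.003 0.005; 0.025 0.004 -0.004 0.043 -0.003 0.005; 0.025 0.004 -0.004 0.043 -0.003 0.005; 0.025 0.004 -0.004 0.043 -0.003 0.005; 
total 0.20800741363000602 0.35008467854732844 [-0.2151 -0.1011 -0.4439  0.8912  0.0596  1.4024]
```

Request:
{"op": "play_rows", "data": {
  "steps": "0.025 0.006 -0.002 0.043 -0.003 0.005; 0.025 0.005 -0.003 0.043 -0.003 0.005; 0.025 0.005 -0.003 0.043 -0.003 0.005; 0.025 0.005 -0.003 0.043 -0.003 0.005; 0.025 0.005 -0.004 0.043 -0.003 0.005; 0.025 0.004 -0.004 0.043 -0.003 0.005; 0.025 0.004 -0.004 0.043 -0.003 0.005; 0.025 0.004 -0.004 0.043 -0.003 0.005"
}}

```text
time_s: 6.7
tcp_pos: [0.4556, -0.2806, 0.2446]
eef_rot: [-0.295, 0.31, -0.634, 0.644]
wrist_force: [1.1, 0.0, -0.5]
width: 0.249
```

Request:
{"op": "play_rows", "data": {
  "steps": "0 0 0 0 0 0; 0 0 0 0 0 0; 0 0 0 0 0 0"
}}

```text
time_s: 7.0
tcp_pos: [0.4567, -0.2796, 0.2461]
eef_rot: [-0.296, 0.31, -0.634, 0.644]
wrist_force: [0.5, -0.6, -0.5]
width: 0.246
```

Run:
```python
from tgt import *
i=bot.camera_info("wrist");im=bot.camera("wrist");s=bot.camera("side")
p,r,o=pose();M=r.as_matrix()
lamp=p+.096*M[:,1];ex=np.r_[0,0,0]
v=lamp-L;print("lamp along n",v@n,"off",v-n*(v@n),"ang",np.arccos(-M[:,1]@n),"f",o["wrist_force"],o["width"],o["joints"])
print("side px lamp,tail,lens",proj("side",[lamp,lamp-.153*M[:,1],L]))
f=lambda X:cv2.fisheye.projectPoints(np.array(X).reshape(1,1,3),i["rvec"],i["tvec"],i["camera_matrix"],np.zeros(4))[0][0,0]
print("wrist px",f(lamp),f(L))
c=s[100:200,250:350];W=np.hstack([im[:,:400],cv2.resize(c,(400,420),interpolation=cv2.INTER_CUBIC)]) if 0 else np.hstack([cv2.resize(im,(400,300)),cv2.resize(c,(400,400),interpolation=cv2.INTER_CUBIC)[:300]])
cv2.imwrite("pics/pre.png",W);cv2.imwrite("pics/prew.png",im)
plan(*target(.052),4)
```

```text
lamp along n 0.10921103446795741 off [0.0017 0.0051 0.0015] ang 0.005464545677056098 f [-0.3842 -0.4954 -1.1777] 0.2461906111960599 [-0.8451 -0.032  -0.677   0.4426  0.5102  0.8574]
side px lamp,tail,lens [[330.6394 127.2608]
 [368.3242  90.2328]
 [308.0258 150.1932]]
wrist px [278.4309 212.2659] [276.0264 190.0613]
0.001 0.014 -0.001 0.001 0.001 -0.001; 0.001 0.014 -0.001 0.001 0.001 -0.001; 0.001 0.014 -0.001 0.001 0.001 -0.001; 0.001 0.014 -0.001 0.001 0.001 -0.001; 
total 0.057450274196314655 0.005926089594145498 [-0.8451 -0.032  -0.677   0.4426  0.5102  0.8574]
```

View pics/pre.png

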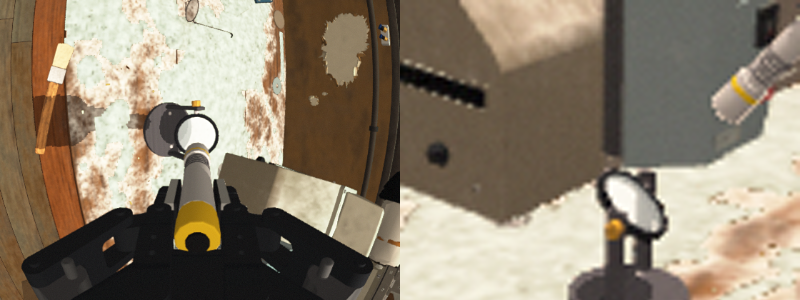

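The wrist view shows the lamp at about (197,152) in line with the lens at about (197,133), and the side view shows the torch square to the lens. I'll close in along the lens normal.

Request:
{"op": "play_rows", "data": {
  "steps": "0.002 0.01 -0.001 0 0 0; 0.002 0.015 -0.001 0 0 0; 0.001 0.015 0 0 0 0; 0 0.012 0 0 0 0; 0 0.005 0 0 0 0; 0 0 0 0 0 0; 0 0 0 0 0 0; 0 0 0 0 0 0"
}}

```text
time_s: 7.9
tcp_pos: [0.4919, -0.2846, 0.202]
eef_rot: [-0.295, 0.309, -0.635, 0.644]
wrist_force: [-0.5, 0.3, -1.5]
width: 0.249
```

Run:
```python
from tgt import *
im=bot.camera("wrist");s=bot.camera("side");t=bot.camera("top")
p,r,o=pose();M=r.as_matrix()
lamp=p+.096*M[:,1]
v=lamp-L;print("lamp",lamp,"along n",v@n,"off",v-n*(v@n),"ang",np.arccos(-M[:,1]@n),"f",o["wrist_force"],o["width"],abs(o["dq"]).max())
print("side px lamp,lens",proj("side",[lamp,L]))
W=np.hstack([cv2.resize(im[130:280,200:350],(400,400),interpolation=cv2.INTER_CUBIC),cv2.resize(s[100:200,270:370],(400,400),interpolation=cv2.INTER_CUBIC)])
cv2.imwrite("pics/fin.png",W)
```

```text
lamp [ 0.5527 -0.2829  0.1279] along n 0.05273164208831423 off [ 0.0003 -0.0011  0.0002] ang 0.003507797128985043 f [-0.0696  0.0598 -0.6274] 0.2468682994894497 0.0021394859073155543
side px lamp,lens [[319.0995 139.2069]
 [308.0258 150.1932]]
```

View pics/fin.png

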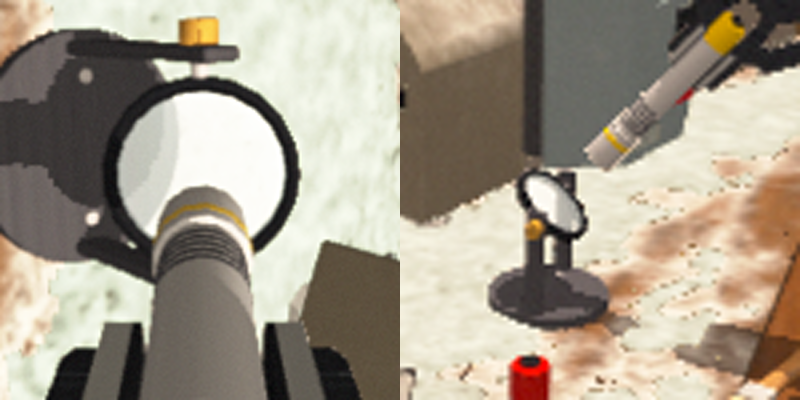

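```bash
python3 -c "
from workcell import bot
print(bot.finish_job())"
```

```text
the job is handed in; nothing more can be done
None
```

I drew the yellow-capped torch straight up out of the holder, turned it to point at the lens, and handed the job in at about 8 s with it still held there. The hand-in reports no verdict.

**Final pose:** by calculation from the arm's pose and my lens measurement, the lamp is about 53 mm in front of the glass. It is about 1 mm off the lens axis, within 0.01 rad of the normal, and 128 mm above the bench. The arm was still and the grip held steady at an opening of about 21 mm. The side camera put the lamp within a pixel of where I calculated it.

**Contact:** no readings or pictures suggested contact with the lens or its stand, with wrist forces staying at or below 6 N. I did not re-measure the other torches or bystanders afterwards. The arm kept clear of them, and nothing looked moved in the later pictures.

**Less certain:** my separate fits of the lens disagreed slightly. They spread by 0.68–0.71 rad in tilt, 0.01–0.05 rad in yaw and about 6 mm in centre height. I took values in between, and the differences are well inside the allowed margins.

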